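Grade sugar pearls through the sieve with a stirring paddle

TASK

Take the wooden paddle from its leaning rest and stir the sugar pearls in the sieve, reaching in at a slant under the funnel, until all five small pink pearls have dropped through the holes into the pan below and only the four large cream ones are left on the sieve. Touch the pearls only with the paddle, and leave the jars, ribbon and bottle where they stand. Then lay the paddle back on its rest as it was, and let go of it.

Things in the scene. Friction and masses are not known exactly. Their poses are not given: they have to be found in the camera images.
- sieve_floor (a point): centre of the top face of the sieve's perforated steel floor (z up): a flat grate of 73 mm radius, 4 mm thick, about 52 mm above the table: hub of 14 mm radius, six spokes (at 0, 60.. degrees from x) to a ring of 38 to 46 mm radius, and twelve (at 0, 30.. degrees) from the ring to the kerb, all 10 mm wide. The small pearls fit through the openings between them, the large ones do not
- sieve: round steel grading sieve, fixed; origin under its centre, 2 mm above the table. Round the floor stands a steep kerb 8 mm high, then the side flares at about 45 degrees to an open rim of inner radius 101 mm, 88 mm above the origin. Wire lugs stand out to 125 mm from the centre along +-y. Below it a closed clear pan (100 mm radius) catches what falls through the floor
- funnel_stand: fixed stand with an empty clear funnel hung over the sieve. Origin 2 mm above the table, under the spout, within 9 mm of the sieve's axis. +x points to the post (8 mm radius, 0.46 m tall, 175 mm away, on a foot 110 x 160 mm). A gripper pointing straight down over the sieve would hit the funnel: lean it back towards the robot, some 30 degrees
- spout (a point): middle of the spout's lower end, 0.31 m above the stand's origin (heights here count from it), radius 12 to 15 mm; from 0.325 m a shutter housing of radius 19 mm with a handle out to 60 mm along +y of the stand; from 0.345 m the funnel widens to 53 mm radius at 0.415 m and goes up to 0.46 m, its clamp ring reaching 61 mm radius at 0.425 m
- paddle: beech stirring paddle, 155 mm long, 10 mm thick (x), about 80 g. Origin: the tip of its head; z up the handle, y across the head. Flat head 44 mm wide with round ends, z = 0 to 77 mm; then the handle, 18 mm wide in y, with a round hand stop of 31 mm diameter at z = 84 to 94 mm. Starts on its rest, lying on its broad face, handle up, leaning 35 degrees
- paddle_head (a point): centre of the round lower end of the paddle's head (radius 22 mm), 22 mm up the paddle from its tip: at any lean across the head its lowest edge is 22 mm below this point
- paddle_grip (a point): middle of the paddle's handle, 114 mm up from the tip (20 mm above the top of the hand stop; 41 mm of handle above it): the place to grip, tool in line with the handle, fingers closing on its two broad faces (along the paddle's x, 10 mm), one finger above and one below the leaning handle. Held so, with the fingertips close on the hand stop, its broad faces push firmly
- paddle_rest: fixed steel paddle rest: a sheet 56 mm wide leaning 35 degrees from vertical, its top towards -x of this frame, ending 80 mm up from a foot ledge; side cheeks 50 mm apart, standing 12 mm out of the sheet, along its lowest 68 mm. Origin on the table under rest_foot; base plate from x = -93 to +33 mm, 84 mm wide
- rest_foot (a point): where the paddle's origin lies when the paddle rests, 30 mm above the table, with the same axes as the paddle then: z up along the leaning sheet, x straight out of the sheet (forward and up), y across it. The sheet's face is at x = -5 mm, the ledge's top at z = 0; the ledge ends in a lip at x = 15 to 18 mm that rises to z = 8 mm
- small_1: pink sugar-coated pearl, the small size: a rounded button 16 mm across and 12 mm thick with a small flat bottom, 12 g; it starts lying flat on the sieve floor. Origin: centre of its underside when it lies flat as at the start, z through its thickness
- small_2: pink sugar-coated pearl, the small size: a rounded button 16 mm across and 12 mm thick with a small flat bottom, 12 g; it starts lying flat on the sieve floor. Origin: centre of its underside when it lies flat as at the start, z through its thickness
- small_3: pink sugar-coated pearl, the small size: a rounded button 16 mm across and 12 mm thick with a small flat bottom, 12 g; it starts lying flat on the sieve floor. Origin: centre of its underside when it lies flat as at the start, z through its thickness
- small_4: pink sugar-coated pearl, the small size: a rounded button 16 mm across and 12 mm thick with a small flat bottom, 12 g; it starts lying flat on the sieve floor. Origin: centre of its underside when it lies flat as at the start, z through its thickness
- small_5: pink sugar-coated pearl, the small size: a rounded button 16 mm across and 12 mm thick with a small flat bottom, 12 g; it starts lying flat on the sieve floor. Origin: centre of its underside when it lies flat as at the start, z through its thickness
- large_1: cream sugar-coated pearl, the large size: a flat-bottomed button with a rounded top, 32 mm across and 21 mm thick, 12 g; too big for the holes. Origin: centre of its underside as at the start, z through its thickness
- large_2: cream sugar-coated pearl, the large size: a flat-bottomed button with a rounded top, 32 mm across and 21 mm thick, 12 g; too big for the holes. Origin: centre of its underside as at the start, z through its thickness
- large_3: cream sugar-coated pearl, the large size: a flat-bottomed button with a rounded top, 32 mm across and 21 mm thick, 12 g; too big for the holes. Origin: centre of its underside as at the start, z through its thickness
- large_4: cream sugar-coated pearl, the large size: a flat-bottomed button with a rounded top, 32 mm across and 21 mm thick, 12 g; too big for the holes. Origin: centre of its underside as at the start, z through its thickness
- jar_pink: loose bystander: small jar of pink sprinkles, 47 mm across, 63 mm tall; origin centre of underside
- jar_white: loose bystander: open jar of white sprinkles, 47 mm across, 56 mm tall; origin centre of underside
- ribbon: loose bystander: roll of pink ribbon lying flat, 66 mm across, 25 mm high; origin centre of underside
- gel_bottle: loose bystander: upright bottle of red colouring gel, 37 mm across, 127 mm tall; origin centre of underside

How it is judged (in metres and radians):
On the way, in this order (a step that is already met when the one before it is completed fails the run):
1. the paddle's blade is down in the sieve, among the pearls (horizontal distance between paddle and sieve_floor below 0.085 m and z of paddle in the frame of sieve_floor below 0.02 m), for 0.2 s.
2. all five small pearls are through the sieve floor, the paddle still in hand over the sieve (z of each of small_1, small_2, small_3, small_4, small_5 in the frame of sieve_floor below -0.012 m and horizontal distance between each of small_1, small_2, small_3, small_4, small_5 and sieve_floor below 0.1 m and horizontal distance between paddle and sieve_floor below 0.13 m), for 0.1 s.
At the end, for the whole second after the job is handed in: All five small pearls lie in the pan under the sieve floor (origin at least 12 mm below its top face), all four large ones are still on the floor inside the rim, and the paddle lies still on its rest, tip within 20 mm of the foot point and in line within 0.25 rad (z of each of small_1, small_2, small_3, small_4, small_5 in the frame of sieve_floor below -0.012 m and horizontal distance between each of small_1, small_2, small_3, small_4, small_5, large_1, large_2, large_3, large_4 and sieve_floor below 0.1 m and z of each of large_1, large_2, large_3, large_4 in the frame of sieve_floor above -0.008 m and distance between paddle and rest_foot below 0.02 m and angle between the z axis of paddle and the z axis of rest_foot, either way round below 0.25 rad and linear speed of paddle below 0.02 m/s); the robot touches nothing.
It fails at once if the robot touches a pearl itself (more than 0.5 N) (contact force between any of the arm, the fingers and small_1 above 0.5 N or contact force between any of the arm, the fingers and small_2 above 0.5 N or contact force between any of the arm, the fingers and small_3 above 0.5 N or contact force between any of the arm, the fingers and small_4 above 0.5 N or contact force between any of the arm, the fingers and small_5 above 0.5 N or contact force between any of the arm, the fingers and large_1 above 0.5 N or contact force between any of the arm, the fingers and large_2 above 0.5 N or contact force between any of the arm, the fingers and large_3 above 0.5 N or contact force between any of the arm, the fingers and large_4 above 0.5 N).
It fails at once if a pearl leaves the sieve over its rim (horizontal distance between any of small_1, small_2, small_3, small_4, small_5, large_1, large_2, large_3, large_4 and sieve_floor above 0.112 m).
It fails at once if a jar, the ribbon roll or the gel bottle is shoved more than 20 mm or tipped (distance of any of jar_pink, jar_white, ribbon, gel_bottle from where it was at the start of the episode above 0.02 m or angle between any of jar_pink, jar_white, ribbon, gel_bottle's own z axis and vertical above 0.4 rad).
It also fails if it takes over 72 s, if anything falls off the work surface, if the arm or the gripper's body presses on something with over 40 N, if the wrist force passes 120 N, or if a joint passes its speed limit or range.

ROBOT

A 7-joint arm with a two-finger parallel gripper is mounted at the origin on a cart in front of the work surface, level with it; the furniture and walls round the work are solid. World frame = base frame: x ahead of the robot, y to its left, z up, the work surface at z = 0. Lengths are in mm, angles in rad, forces in N, time in s.
With the tool pointing down it reaches from about 400 to 850 mm from the base axis. Payload 4.5 kg.
Tool frame: the origin (TCP) lies at the very end of the fingers, on their centre line; the grasp point (between the pads) lies 19 mm behind it; z points along the fingers, y is the line along which they close (so a half turn about z gives the same grasp; the last joint's range is limited). The gripper opens to 88 mm and grips with 3 to 60 N. Pads are 18 mm wide; open, the fingers measure 123 mm over their backs; the gripper's body (75 mm by 187 mm) begins 45 mm behind the grasp point.
Start: joints at [-1.308, 0.689, -0.195, 1.565, 0.157, 0.902, -0.215], TCP at [141.734, 608.741, 238.743] pointing down, gripper open.
Joint ranges: [-3.01, 3.01], [-0.46, 2.08], [-1.47, 1.51], [0.13, 2.56], [-1, 4.14], [0.04, 2.09], [-2.66, 2.66]. Speed limits (rad/s): [2.57, 2.57, 3.14, 3.14, 3.14, 3.14, 3.14].

INTERFACE

Orientations are given as a rotation vector (axis times angle).
In Python, from cell import readout, eyes, finish_job gives the robot as it stands.
- The arm moves only by the tool apply_moves, never from a script. Its argument "plan" is a list of rows, each a list of 3 entries, a list of its own where there are three numbers: the shift along the tool's x, y, z in mm, then the turn, a rotation vector about the tool's x, y, z in rad, then the finger opening in mm, from 0 to 88.1. In form: [[[x, y, z], [rx, ry, rz], gripper], ...]. A call has 1 to 20 rows; each row is the pose to reach, as a shift and turn from the pose commanded when the call began, along the tool's axes at that moment; what a row does not reach only later rows make up. A row lasts 1/10 s, in which the tool goes at most 50 mm and 8.59 degrees, less where a joint would pass 70% of its speed; a pose out of reach is approached as far as the arm can. A call with a gripper value outside its range is refused whole. The fingers move at their own pace and stop on an object; the grip force is fixed at half the most. Time passes only in rows, so rows that repeat a pose let the fingers close. It gives the time, the measured TCP pose, the force, the opening and the grip force at its end, in the units of the state.
- readout.observe(): the state, without advancing time (a new reading comes with each control period).
- eyes.grab_frame(name): name is "scene" or "top" or "wrist"; returns a dict with "img" (420x560x3 uint8, red, green, blue), "depth" (420x560 float32, mm along the optical axis (not along the pixel's ray), 0 where there is no reading), "mtx" (3x3 intrinsics, pixels), "extrinsics" (4x4, takes a point from camera to world coordinates); the wrist camera has in their place "hand_eye" (4x4, takes a point from camera to tool coordinates, whose origin is the TCP and whose axes are the flange's). Camera axes: x right, y up, looking along -z (the intrinsics and any distortion apply to the point x, -y, -z); pixel columns grow to the right and rows downward; lengths in mm; the calibration is good to about 2 mm. A picture is of the moment at which its call begins: read the wrist's pose just before it.
- finish_job(): hands the job in; it is judged then, once.
The state is a dict: "time_s": time; "q": joint angles; "joint_vel": joint speeds; "joint_torque": joint torques, N m; "eef_pos": TCP position; "tool_rot": TCP orientation; "contact_force": force on the tool from outside, world axes, zero at the start; "ft_torque": the same for the moment, N m; "finger_gap": finger opening in mm; "finger_force": force on a finger pad.
Only numpy, scipy, OpenCV 4.12 (cv2) and the standard library are available. Lean on these libraries where they do the work, as an engineer would, in place of code of your own. Each camera call takes 0.05 s, during which the arm holds its last target. There are 200 camera calls.

## Working session

There is one attempt and no reset: what is moved stays moved. The work goes in short steps, Python scripts to look and compute and a tool call to move; the robot and the scene stay as the last step left them, time stands still between calls to the robot, and variables do not carry over. Pictures are saved under pics/ and viewed, at most 10 in all, crops included, and the job is handed in when it is done.

Besides the shell and the picture viewer there is one more tool, called after "Call:" as name(argument=value, ...), one argument or row to a line, values as JSON. apply_moves: Moves the arm, as the interface text tells. Its arguments: {"type":"object","properties":{"plan":{"type":"array"}},"required":["plan"]}

```bash
mkdir -p pics; ls; cat > h.py <<'E'
import numpy as np, cv2
from scipy.spatial.transform import Rotation as R
from cell import readout, eyes
def grab(n,save=None):
    s=readout.observe(); f=eyes.grab_frame(n)
    if n=="wrist":
        T=np.eye(4);T[:3,:3]=R.from_rotvec(s["tool_rot"]).as_matrix();T[:3,3]=s["eef_pos"]
        f["extrinsics"]=T@np.array(f["hand_eye"])
    if save:
        np.savez("pics/"+save+".npz",**{k:np.array(f[k]) for k in("img","depth","mtx","extrinsics")})
        cv2.imwrite("pics/"+save+".png",f["img"][:,:,::-1])
    return f
def cloud(f):
    d=np.array(f["depth"]);K=np.array(f["mtx"]);E=np.array(f["extrinsics"])
    v,u=np.mgrid[:d.shape[0],:d.shape[1]]
    p=np.stack([(u-K[0,2])/K[0,0]*d,-(v-K[1,2])/K[1,1]*d,-d],-1)
    w=p@E[:3,:3].T+E[:3,3]; w[d<=0]=np.nan
    return w
E
python3 - <<'E'
from h import *
print(readout.observe())
a=[]
for n in("scene","top","wrist"):
    f=grab(n,n+"0"); print(n,f.keys(),np.array(f["mtx"]).tolist(),np.array(f["extrinsics"]).round(3).tolist()); 
E
```

```text
pics
{'time_s': 0.0, 'q': array([-1.3082166 ,  0.68998203, -0.19452999,  1.56634932,  0.15732092,
        0.90250616, -0.21509676]), 'joint_vel': array([ 0.00107728, -0.00165823,  0.00201929, -0.00074666,  0.00033071,
       -0.00187684,  0.00015086]), 'joint_torque': array([ 1.93484993e-04, -5.27574062e+01, -1.26706034e+00, -1.53422356e+01,
       -5.27453574e-02,  6.59755271e-03,  1.71275692e-04]), 'eef_pos': array([141.64427717, 608.08215515, 237.91026169]), 'tool_rot': array([-3.58397762e-01, -3.12101126e+00,  2.90321181e-03]), 'contact_force': array([ 0.26018745, -0.44592648,  0.53865853]), 'ft_torque': array([ 0.01224121, -0.01822659, -0.08657793]), 'finger_force': 0.0, 'finger_gap': 88.00903113347938}
scene dict_keys(['img', 'depth', 'mtx', 'extrinsics']) [[544.8683250109914, 0.0, 280.1302897378721], [0.0, 544.8683250109914, 210.99242987886942], [0.0, 0.0, 1.0]] [[0.71, 0.563, -0.422, 6.432], [-0.704, 0.553, -0.447, -494.426], [-0.018, 0.615, 0.789, 1150.025], [0.0, 0.0, 0.0, 1.0]]
top dict_keys(['img', 'depth', 'mtx', 'extrinsics']) [[403.86544960327257, 0.0, 272.5773346510602], [0.0, 403.86544960327257, 201.00340598864238], [0.0, 0.0, 1.0]] [[0.025, 0.998, -0.06, 494.903], [-0.999, 0.027, 0.03, 78.128], [0.031, 0.059, 0.998, 1114.292], [0.0, 0.0, 0.0, 1.0]]
wrist dict_keys(['img', 'depth', 'mtx', 'hand_eye', 'extrinsics']) [[371.28821813693236, 0.0, 281.5904825343272], [0.0, 371.28821813693236, 208.89646724558108], [0.0, 0.0, 1.0]] [[0.228, -0.925, -0.303, 63.21], [0.974, 0.216, 0.073, 627.377], [-0.002, -0.312, 0.95, 384.039], [0.0, 0.0, 0.0, 1.0]]
```

View pics/scene0.png

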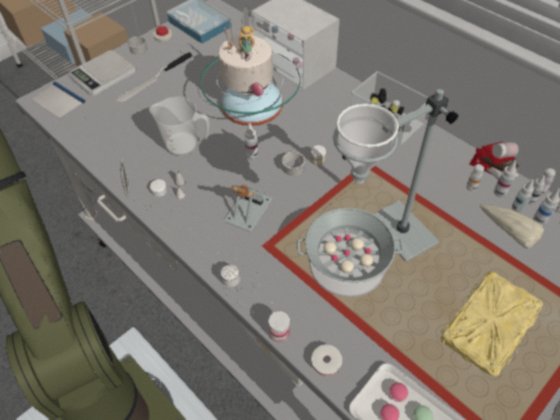

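View pics/top0.png

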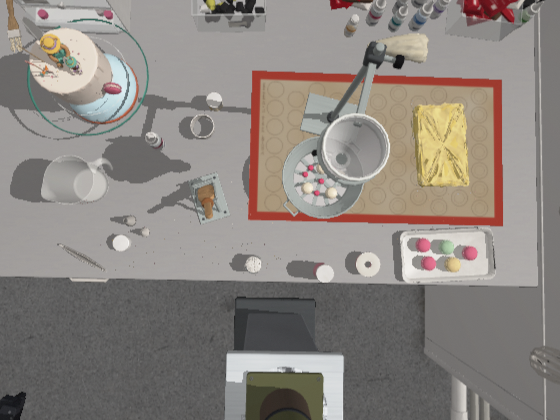

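Scene view: the paddle on its rest is near (248,200) and the sieve is at (350,250). The post foot is at (408,235), with the jars and ribbon at the front. In the top view, the paddle is at (207,200) and the sieve at (322,177). I'll enlarge both.

```bash
python3 - <<'E'
from h import *
def c(n,x,y,w,h,W,H): 
    return cv2.resize(cv2.imread(f"pics/{n}.png")[y:y+h,x:x+w],(W,H),interpolation=cv2.INTER_CUBIC)
# each tile 400x300 from 100x75 (4x)
t=np.vstack([np.hstack([c("scene0",300,195,112,84,400,300),c("scene0",205,165,80,60,400,300)]),
 np.hstack([c("top0",275,130,100,75+15,400,300) if 0 else c("top0",272,135,112,84,400,300),c("top0",170,165,80,60,400,300)])])
cv2.imwrite("pics/crop0.png",t)
# clouds
for n,pts in(("scene0",[(236,192),(258,203),(262,202),(350,250),(279,325),(326,358),(230,272),(252,150),(408,228)]),("top0",[(207,200),(202,183),(209,212),(208,190),(253,263),(324,271),(367,263),(154,141),(202,127),(330,118)])):
    f=dict(np.load(f"pics/{n}.npz"));w=cloud(f)
    for p in pts: print(n,p,w[p[1],p[0]].round(0))
E
```

```text
scene0 (236, 192) [582. 289.   3.]
scene0 (258, 203) [597. 216.   5.]
scene0 (262, 202) [603. 206.  13.]
scene0 (350, 250) [629. -77.  51.]
scene0 (279, 325) [ 364. -102.   68.]
scene0 (326, 358) [ 403. -208.    3.]
scene0 (230, 272) [390.  92.  34.]
scene0 (252, 150) [700. 348.  38.]
scene0 (408, 228) [ 796. -129.   28.]
top0 (207, 200) [553. 211. 112.]
top0 (202, 183) [601. 234.  46.]
top0 (209, 212) [522. 200. 148.]
top0 (208, 190) [582. 215.  63.]
top0 (253, 263) [394.  94.  38.]
top0 (324, 271) [379. -91.  62.]
top0 (367, 263) [ 397. -220.    1.]
top0 (154, 141) [700. 352.  94.]
top0 (202, 127) [762. 246.   0.]
top0 (330, 118) [ 792. -106.   27.]
```

View pics/crop0.png

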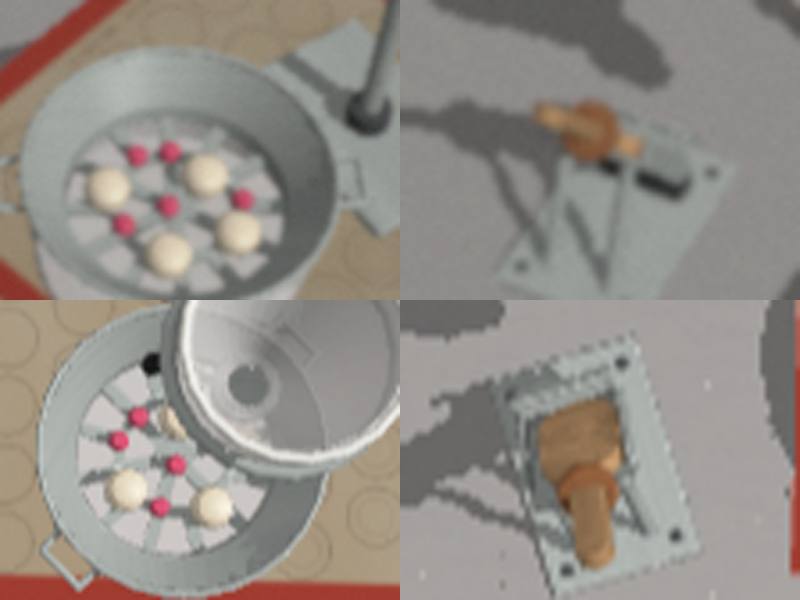

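The scene crop shows the sieve with pink pearls at tile px (137,155), (170,152), (243,200), (168,206), (123,225) and cream ones at (108,190), (206,174), (239,232), (169,255). The lugs are at (5,182) and (352,182). The top crop shows the paddle leaning back toward the robot.

```bash
cat >> h.py <<'E'
from scipy.optimize import least_squares
def ray(f,u,v,z):
    K=np.array(f["mtx"]);E=np.array(f["extrinsics"])
    d=E[:3,:3]@np.array([(u-K[0,2])/K[0,0],-(v-K[1,2])/K[1,1],-1]);o=E[:3,3]
    return o+d*(z-o[2])/d[2]
E
python3 - <<'E'
from h import *
fs=dict(np.load("pics/scene0.npz"));ft=dict(np.load("pics/top0.npz"))
for n,f in(("scene",fs),("top",ft)):
    w=cloud(f); 
    m=(abs(w[...,2]-87)<6)&(np.hypot(w[...,0]-640,w[...,1]+80)<150)
    p=w[m][:,:2]
    r=least_squares(lambda q:np.hypot(*(p-q[:2]).T)-q[2],[640,-80,100],loss="soft_l1",f_scale=2); print(n,"rim",r.x.round(1),len(p))
    m=(np.hypot(w[...,0]-r.x[0],w[...,1]-r.x[1])<60)
    z=w[m][:,2]; h=np.histogram(z,bins=np.arange(-4,100,4)); print(h[0])
    # paddle
    im=f["img"].astype(int); br=(im[...,0]-im[...,2]>35)&(np.hypot(w[...,0]-560,w[...,1]-215)<90)&(w[...,2]>10)
    P=w[br]; c=P.mean(0);u,s,vt=np.linalg.svd(P-c,full_matrices=False); print(n,"pad",len(P),c.round(1),s.round(),vt.round(3).tolist())
    t=(P-c)@vt[0]; print(t.min(),t.max(), "ends",(c+t.min()*vt[0]).round(),(c+t.max()*vt[0]).round())
for x,y in((5,182),(352,182)): print("lug",ray(fs,300+x*.28,195+y*.28,80).round(1))
print("lug top",ray(ft,272+68*.28,135+263*.28,80).round(1))
for x,y in((137,155),(170,152),(243,200),(168,206),(123,225)): print("pk",ray(fs,300+x*.28,195+y*.28,58).round(1))
for x,y in((108,190),(206,174),(239,232),(169,255)): print("cr",ray(fs,300+x*.28,195+y*.28,63).round(1))
for x,y in((138,117),(118,140),(177,164),(160,207)): print("pk top",ray(ft,272+x*.28,135+y*.28,58).round(1))
for x,y in((126,190),(214,207)): print("cr top",ray(ft,272+x*.28,135+y*.28,63).round(1))
for x,y in((220,63),(275,235),(167,270)): print("bolt",ray(ft,170+x*.2,165+y*.2,3).round(1))
# post
w=cloud(ft); m=(w[...,2]>40)&(w[...,2]<300)&(np.hypot(w[...,0]-800,w[...,1]+130)<60); print("post",np.median(w[m],0))
w=cloud(fs); m=(w[...,2]>40)&(w[...,2]<300)&(np.hypot(w[...,0]-800,w[...,1]+130)<60); print("post",np.median(w[m],0))
# base plate corners via scene
for x,y in((312,172),(120,265)): print("bolt s",ray(fs,205+x*.2,165+y*.2,3).round(1))
E
```

```text
scene rim [621.4 -79.9 100.5] 1181
[  2 116 253  45   0   0   0   0   0   0   0   1  33 202 248  77 127 166
 176 133  15   0   0   0   0]
scene pad 148 [540.1 203.9 115.5] [343. 108.  72.] [[-0.512, -0.195, 0.837], [-0.542, 0.829, -0.138], [-0.667, -0.524, -0.53]]
-110.76854886714956 54.143406467782995 ends [597. 226.  23.] [512. 193. 161.]
top rim [620.2 -77.8  98.8] 784
[  1 113 268  46   1   0   0   0   0   0   0   0   8 154 237  28  63  82
 124  85   6   0   0   0   0]
top pad 380 [556.9 214.3  95.7] [837. 191.  60.] [[-0.543, -0.2, 0.816], [0.287, -0.957, -0.044], [-0.789, -0.21, -0.577]]
-74.73321842972344 81.70691300011875 ends [597. 229.  35.] [512. 198. 162.]
lug [541.   1.  80.]
lug [ 701.9 -162.2   80. ]
lug top [ 5.382e+02 -5.000e-01  8.000e+01]
pk [631.3 -37.5  58. ]
pk [649.  -51.9  58. ]
pk [ 653.5 -112.5   58. ]
pk [614.6 -80.   58. ]
pk [582.2 -68.6  58. ]
cr [593.4 -44.8  63. ]
cr [649.3 -83.1  63. ]
cr [ 629.1 -128.6   63. ]
cr [ 583.3 -107.5   63. ]
pk top [648.5 -51.6  58. ]
pk top [631.  -37.1  58. ]
pk top [614.4 -81.2  58. ]
pk top [582.2 -69.2  58. ]
cr top [593.6 -43.2  63. ]
cr top [ 582.9 -108.3   63. ]
bolt [621.5 208.1   3. ]
bolt [527.5 174.9   3. ]
bolt [506.9 233.2   3. ]
post [ 790.02049009 -109.66589441  196.16696429]
post [ 792.40128038 -117.26016417  186.47032985]
bolt s [624.7 208.3   3. ]
bolt s [509.4 235.1   3. ]
```

```bash
cat >> h.py <<'E'
import json,os
psi=np.deg2rad(19.8); LEAN=np.deg2rad(35)
FOOT=np.array([594.5,228.,30.]); SC=np.array([620.9,-79.4,53.])
ZR=np.array([-np.sin(LEAN)*np.cos(psi),-np.sin(LEAN)*np.sin(psi),np.cos(LEAN)])
XR=np.array([np.cos(LEAN)*np.cos(psi),np.cos(LEAN)*np.sin(psi),np.sin(LEAN)])
def rot(y,z):  # tool rotation from y and z axes
    y=y/np.linalg.norm(y);z=z/np.linalg.norm(z);return np.stack([np.cross(y,z),y,z],1)
RREST=rot(XR,-ZR)
def cmd():
    if os.path.exists("cmd.json"):
        c=json.load(open("cmd.json"));return np.array(c["p"]),R.from_rotvec(c["r"])
    s=readout.observe();return np.array([141.734,608.741,238.743]),R.from_rotvec(s["tool_rot"])
def setcmd(p,r): json.dump({"p":list(p),"r":list(r.as_rotvec())},open("cmd.json","w"))
def step(c,P,Rm,dec=0,out=True):
    p,r=c; Rm=R.from_matrix(Rm) if not isinstance(Rm,R) else Rm
    s=r.inv().apply(np.array(P)-p).round(dec); t=(r.inv()*Rm).as_rotvec().round(3)
    if out: print(json.dumps([s.tolist(),t.tolist()]))
    return s,t
def adv(shift,turn):
    p,r=cmd(); setcmd(p+r.apply(shift),r*R.from_rotvec(turn))
def cmp():
    s=readout.observe();p,r=cmd()
    print("t",round(s["time_s"],2),"meas-cmd mm",(s["eef_pos"]-p).round(1),"rad",(r.inv()*R.from_rotvec(s["tool_rot"])).as_rotvec().round(3),"q",s["q"].round(2),"F",s["contact_force"].round(1),"gap",round(s["finger_gap"],1),round(s["finger_force"],1))
E
python3 - <<'E'
from h import *
c=cmd();setcmd(*c)
print(FOOT+96*ZR)
step(c,FOOT+186*ZR,RREST)
E
```

```text
[542.69196431 209.34795944 108.63859625]
[[-438.0, -326.0, 57.0], [-0.56, -0.303, 0.965]]
```

Call:
apply_moves(
  plan=[
    [[-438, -326, 57], [-0.56, -0.303, 0.965], 60],
    [[-438, -326, 57], [-0.56, -0.303, 0.965], 60],
    [[-438, -326, 57], [-0.56, -0.303, 0.965], 60],
    [[-438, -326, 57], [-0.56, -0.303, 0.965], 60],
    [[-438, -326, 57], [-0.56, -0.303, 0.965], 60],
    [[-438, -326, 57], [-0.56, -0.303, 0.965], 60],
    [[-438, -326, 57], [-0.56, -0.303, 0.965], 60],
    [[-438, -326, 57], [-0.56, -0.303, 0.965], 60],
    [[-438, -326, 57], [-0.56, -0.303, 0.965], 60],
    [[-438, -326, 57], [-0.56, -0.303, 0.965], 60],
    [[-438, -326, 57], [-0.56, -0.303, 0.965], 60],
    [[-438, -326, 57], [-0.56, -0.303, 0.965], 60],
    [[-438, -326, 57], [-0.56, -0.303, 0.965], 60],
    [[-438, -326, 57], [-0.56, -0.303, 0.965], 60],
    [[-438, -326, 57], [-0.56, -0.303, 0.965], 60],
    [[-438, -326, 57], [-0.56, -0.303, 0.965], 60],
  ],
)

```text
time_s: 1.75
eef_pos: [451.3, 231.7, 180.0]
tool_rot: [1.548, 2.226, 0.688]
contact_force: [0.7, -0.3, 0.1]
finger_gap: 60.0
finger_force: 0.0
```

```bash
python3 - <<'E'
from h import *
adv([-438,-326,57],[-0.56,-0.303,0.965]); cmp()
f=grab("wrist","wrist1")
w=cloud(f);im=f["img"].astype(int)
br=(im[...,0]-im[...,2]>35)&(np.hypot(w[...,0]-560,w[...,1]-215)<90)&(w[...,2]>20)
P=w[br]; L=np.stack([XR,np.cross(ZR,XR),ZR]); q=(P-FOOT)@L.T
for a in range(0,160,10):
    m=(q[:,2]>=a)&(q[:,2]<a+10)
    if m.sum()>5: print(a,m.sum(),"x top",np.percentile(q[m,0],90).round(1),"y",np.percentile(q[m,1],[3,97]).round(1),q[m,2].max().round(1))
E
```

```text
t 1.75 meas-cmd mm [-43.1  39.8  -2.2] rad [ 0.008  0.001 -0.01 ] q [-0.28  0.71 -0.67  2.53  2.28  0.85 -2.62] F [ 0.7 -0.3  0.1] gap 60.0 0.0
50 26 x top 5.7 y [18.7 20.6] 59.8
60 112 x top 5.7 y [12.3 19.2] 70.0
70 76 x top 4.9 y [-22.6  13.9] 79.4
80 36 x top 11.4 y [ 8.6 14.6] 90.0
90 761 x top 12.5 y [-10.9  13.2] 100.0
100 98 x top 4.5 y [-3.9  8.5] 109.8
110 114 x top 4.5 y [-0.7  8.7] 119.7
120 114 x top 4.7 y [2.1 8.8] 129.8
130 140 x top 4.7 y [2.3 8.9] 140.0
140 204 x top 4.8 y [-7.8  8.8] 150.0
150 316 x top 4.7 y [-5.5  6.6] 155.3
```

View pics/wrist1.png

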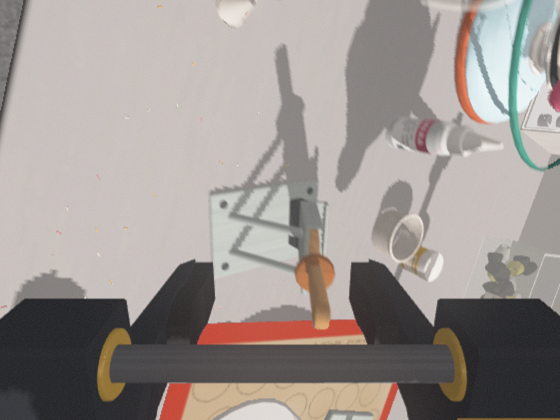

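The wrist view shows the paddle handle end at (320,320), between the open fingers. The arm stopped against the limits of joints 4 and 7, so I'll build a quick kinematic model to choose a better configuration.

```bash
python3 - <<'E'
from h import *
import itertools
s0=dict(q=np.array([-1.3082166,0.68998203,-0.19452999,1.56634932,0.15732092,0.90250616,-0.21509676]),p=np.array([141.644,608.082,237.91]),r=np.array([-.358397762,-3.12101126,.00290321181]))
s=readout.observe(); S=[s0,dict(q=s["q"],p=s["eef_pos"],r=s["tool_rot"])]
json.dump([{k:list(map(float,v)) for k,v in a.items()} for a in S],open("samples.json","w"))
best=[]
for sg in itertools.product([1,-1],repeat=7):
    e=0;M=[]
    for a in S:
        q=a["q"]*np.array(sg); M.append(R.from_euler("ZYZYZYZ"[:3],q[:3])*R.from_euler("YZY",q[3:6])*R.from_euler("Z",q[6]))
    # world = A * M * B, A = Rz(const), B = tool z-rot const (in 90deg)
    for A in np.arange(4)*np.pi/2:
      for B in np.arange(4)*np.pi/2:
        e=max((R.from_rotvec(a["r"]).inv()*R.from_euler("z",A)*m*R.from_euler("z",B)).magnitude() for a,m in zip(S,M))
        best.append((e,sg,A,B))
best.sort(key=lambda b:b[0])
for b in best[:6]: print(b)
E
```

```text
(9.040844142050153e-09, (-1, -1, -1, -1, -1, -1, -1), np.float64(3.141592653589793), np.float64(4.71238898038469))
(9.04084415674678e-09, (-1, 1, -1, 1, -1, 1, -1), np.float64(0.0), np.float64(1.5707963267948966))
(0.1337414441326294, (-1, 1, 1, 1, 1, 1, 1), np.float64(0.0), np.float64(1.5707963267948966))
(0.1337414441326296, (-1, -1, 1, -1, 1, -1, 1), np.float64(3.141592653589793), np.float64(4.71238898038469))
(0.6154445557269236, (1, -1, -1, -1, -1, -1, 1), np.float64(4.71238898038469), np.float64(4.71238898038469))
(0.6154445557269238, (1, 1, -1, 1, -1, 1, 1), np.float64(1.5707963267948966), np.float64(1.5707963267948966))
```

Call:
apply_moves(
  plan=[
    [[0, 20, -40], [0.1, 0.05, -0.1], 60],
    [[0, 60, -80], [0.2, 0.1, -0.2], 60],
    [[0, 100, -100], [0.35, 0.1, -0.3], 60],
  ],
)

```text
time_s: 2.1
eef_pos: [454.1, 202.0, 215.6]
tool_rot: [1.455, 2.378, 0.427]
contact_force: [0.8, 0.2, 1.0]
finger_gap: 60.3
finger_force: 0.0
```

```bash
cat > kin.py <<'E'
from h import *
SG=np.array([-1,1,-1,1,-1,1,-1.])
LO=np.array([-3.01,-.46,-1.47,.13,-1,.04,-2.66]);HI=np.array([3.01,2.08,1.51,2.56,4.14,2.09,2.66])
def frames(q):
    r=R.identity();o=[r]
    for i,a in enumerate(q*SG): r=r*R.from_euler("zyzyzyz"[i],a);o.append(r)
    return o
def basis(q):
    f=frames(q);X=np.array([1,0,0]);Z=np.array([0,0,1])
    return np.stack([Z,f[3].apply(X),f[3].apply(Z),f[4].apply(X),f[5].apply(Z),f[5].apply(X),f[7].apply(Z),f[6].apply(X)],1)
def fit():
    S=json.load(open("samples.json"))
    A=np.vstack([basis(np.array(s["q"])) for s in S]);b=np.concatenate([s["p"] for s in S])
    x,res,rk,sv=np.linalg.lstsq(A,b,rcond=1e-9);return x,(A@x-b),sv
def addsample():
    S=json.load(open("samples.json"));s=readout.observe()
    S.append(dict(q=list(s["q"]),p=list(s["eef_pos"]),r=list(s["tool_rot"])));json.dump(S,open("samples.json","w"))
E
python3 - <<'E'
from kin import *
addsample(); x,r,sv=fit(); print(x.round(1),r.round(2),sv.round(3)); s=readout.observe();print(s["q"].round(2),s["eef_pos"].round(),s["joint_vel"].round(2),s["time_s"])
E
```

```text
[-693.5  186.4  823.   -25.6  184.1 -167.9 -375.4  308.4] [-0.32 -0.1  -0.04 -0.21 -0.81 -0.26  0.51  0.68  0.3 ] [3.405 2.454 2.415 0.533 0.379 0.263 0.241 0.027]
[-0.37  0.51 -0.39  2.37  1.85  0.4  -1.99] [454. 202. 216.] [ 0.14 -0.14 -0.15 -0.34 -1.93 -0.04  2.18] 2.1
```

```bash
python3 - <<'E'
from kin import *
import itertools
S=json.load(open("samples.json"))
A=np.vstack([basis(np.array(s["q"])) for s in S]);b=np.concatenate([s["p"] for s in S])
for cols in ([0,2,4,6],[0,2,4,6,1],[0,2,4,6,3],[0,2,4,6,5],[0,2,4,6,7],[0,2,4,6,1,3],[0,2,4,6,1,7],[0,2,4,6,5,7]):
    x=np.linalg.lstsq(A[:,cols],b,rcond=None)[0]; print(cols,x.round(1),np.abs(A[:,cols]@x-b).max().round(2))
E
```

```text
[0, 2, 4, 6] [ 87.1 670.6 255.9 222.4] 28.34
[0, 2, 4, 6, 1] [266.1 653.8 357.1 362.  -84.9] 30.8
[0, 2, 4, 6, 3] [ 59.4 670.5 245.4 205.4 -10.3] 28.76
[0, 2, 4, 6, 5] [109.5 656.2 304.  171.9  43.4] 30.46
[0, 2, 4, 6, 7] [ 28.1 685.9 348.1 109.5  78.4] 25.77
[0, 2, 4, 6, 1, 3] [239.8 653.8 347.1 345.9 -84.7  -9.6] 29.32
[0, 2, 4, 6, 1, 7] [ 55.3 682.6 354.5 135.4 -10.9  72.8] 26.27
[0, 2, 4, 6, 5, 7] [-21.1 707.5 339.4 111.4 -44.7 113.1] 22.38
```

```bash
python3 - <<'E'
from h import *
s=readout.observe(); c=(s["eef_pos"],R.from_rotvec(s["tool_rot"]));setcmd(*c)
y=np.array([np.cos(psi),np.sin(psi),0])
step(c,[520,190,300],rot(y,np.array([0,0,-1.])))
E
```

```text
[[-49.0, 82.0, -50.0], [0.432, 0.091, 0.125]]
```

Call:
apply_moves(
  plan=[
    [[-49, 82, -50], [0.432, 0.091, 0.125], 60],
    [[-49, 82, -50], [0.432, 0.091, 0.125], 60],
    [[-49, 82, -50], [0.432, 0.091, 0.125], 60],
    [[-49, 82, -50], [0.432, 0.091, 0.125], 60],
    [[-49, 82, -50], [0.432, 0.091, 0.125], 60],
    [[-49, 82, -50], [0.432, 0.091, 0.125], 60],
    [[-49, 82, -50], [0.432, 0.091, 0.125], 60],
  ],
)

```text
time_s: 2.8
eef_pos: [517.7, 196.0, 302.1]
tool_rot: [1.786, 2.571, 0.022]
contact_force: [1.1, 0.7, -1.1]
finger_gap: 60.1
finger_force: 0.0
```

```bash
python3 - <<'E'
from kin import *
addsample(); cmp()
S=json.load(open("samples.json"))
def B2(q):
    f=frames(q);I=np.eye(3);c={}
    for i in (1,2,3,4,5,6,7):
        for k in range(3): c[f"{i}{'xyz'[k]}"]=f[i].apply(I[k])
    return c
C=[B2(np.array(s["q"])) for s in S]; b=np.concatenate([s["p"] for s in S])
base=["1z","3z","5z","7z"]
import itertools
out=[]
ex=["1x","1y","3x","3y","4x","5x","5y","6x","7x","7y"]
for n in (1,2,3):
  for e in itertools.combinations(ex,n):
    A=np.vstack([np.stack([c[k] for k in base+list(e)],1) for c in C]);x=np.linalg.lstsq(A,b,rcond=None)[0];out.append((np.abs(A@x-b).max(),n,e,x.round(0)))
for n in(1,2,3):
  for o in sorted([o for o in out if o[1]==n],key=lambda o:o[0])[:6]: print(o)
E
```

```text
t 2.8 meas-cmd mm [63.7 -6.  86.5] rad [0.414 0.091 0.115] q [-0.02  0.58 -0.72  1.7   0.45  1.01 -0.54] F [ 1.1  0.7 -1.1] gap 60.1 0.0
(np.float64(4.293550950268241), 1, ('3y',), array([340., 560., 339., 315., -45.]))
(np.float64(5.791550726682459), 1, ('7y',), array([355., 563., 348., 341., -44.]))
(np.float64(6.560792916861942), 1, ('1y',), array([338., 576., 347., 334., -43.]))
(np.float64(28.392946007155444), 1, ('5y',), array([127., 656., 273., 237.,  -2.]))
(np.float64(28.7092037975858), 1, ('6x',), array([ 77., 667., 358., 138.,  74.]))
(np.float64(29.637397877094273), 1, ('1x',), array([220., 508., 263., 215.,  98.]))
(np.float64(0.2819011275992125), 2, ('1y', '3y'), array([347., 564., 345., 326., -18., -27.]))
(np.float64(3.027617758656561), 2, ('3y', '7y'), array([351., 560., 345., 330., -23., -22.]))
(np.float64(3.386011872062028), 2, ('4x', '7y'), array([348., 558., 345., 335.,  -7., -44.]))
(np.float64(3.6798290444329496), 2, ('3x', '3y'), array([346., 564., 345., 325.,  -9., -43.]))
(np.float64(3.866096161281888), 2, ('7x', '7y'), array([358., 573., 352., 347.,   9., -44.]))
(np.float64(3.997066548813791), 2, ('3y', '5y'), array([340., 561., 339., 316., -45.,   1.]))
(np.float64(0.0001613601424139688), 3, ('1y', '3y', '5y'), array([347., 563., 345., 326., -19., -27.,  -0.]))
(np.float64(0.18594521846895873), 3, ('1y', '3x', '3y'), array([346., 563., 344., 325., -19.,   2., -27.]))
(np.float64(0.2637610651655109), 3, ('1y', '3y', '4x'), array([346., 563., 345., 326., -19., -27.,  -0.]))
(np.float64(0.2739009861015802), 3, ('1y', '3y', '5x'), array([347., 563., 344., 327., -18., -27.,  -0.]))
(np.float64(0.28642185344739346), 3, ('1y', '3y', '6x'), array([348., 563., 344., 327., -19., -27.,  -1.]))
(np.float64(0.286999375584287), 3, ('1y', '3y', '7y'), array([347., 564., 345., 326., -18., -27.,  -0.]))
```

```bash
cat >> kin.py <<'E'
KEYS=[(1,2),(3,2),(5,2),(7,2),(1,1),(3,1),(5,1)]
def lens():
    S=json.load(open("samples.json"));I=np.eye(3)
    A=np.vstack([np.stack([frames(np.array(s["q"]))[i].apply(I[k]) for i,k in KEYS],1) for s in S])
    return np.linalg.lstsq(A,np.concatenate([s["p"] for s in S]),rcond=None)[0]
LEN=lens(); I3=np.eye(3); RB=R.from_euler("z",np.pi/2)
def fk(q):
    f=frames(q); return sum(l*f[i].apply(I3[k]) for l,(i,k) in zip(LEN,KEYS)), f[7]*RB
def ik(P,Rm,q0,w=0.02,mg=0.05):
    Rm=Rm if isinstance(Rm,R) else R.from_matrix(Rm); q0=np.array(q0)
    def e(q):
        p,r=fk(q); return np.concatenate([(p-P)/100,(Rm.inv()*r).as_rotvec()*3,w*(q-q0)])
    q0c=np.clip(q0,LO+mg+.01,HI-mg-.01)
    s=least_squares(e,q0c,bounds=(LO+mg,HI-mg)); p,r=fk(s.x)
    return s.x,np.linalg.norm(p-P),(Rm.inv()*r).magnitude()
def stir(tip,az,lean,flip):  # head lowest point 'tip' (xyz), handle leaning to azimuth az(rad); returns TCP pose
    d=np.array([np.cos(az),np.sin(az),0]); z=np.sin(lean)*d+np.array([0,0,np.cos(lean)])
    n=np.array([-np.sin(az),np.cos(az),0])*flip
    head=np.array(tip)+[0,0,22]
    return head+(96-22)*z, rot(n,-z)
E
python3 - <<'E'
from kin import *
q=readout.observe()["q"]; print(LEN.round(1))
rng=np.random.default_rng(0)
RB_=rot(-XR,-ZR)
tg={"graspA":(FOOT+96*ZR,RREST),"graspB":(FOOT+96*ZR,RB_),"preA":(FOOT+170*ZR,RREST),"preB":(FOOT+170*ZR,RB_),"liftA":(FOOT+96*ZR+[0,0,100],RREST)}
for fl in(1,-1):
    tg[f"c{fl}"]=stir(SC,np.deg2rad(173),LEAN,fl)
    tg[f"near{fl}"]=stir(SC+[-45,0,0],np.deg2rad(173),LEAN,fl)
    tg[f"c20{fl}"]=stir(SC,np.deg2rad(173),.35,fl)
    tg[f"far{fl}"]=stir(SC+[45,0,0],np.deg2rad(173),LEAN,fl)
for k,(P,M) in tg.items():
    sol=[]
    for i in range(14):
        q0=LO+(HI-LO)*rng.random(7) if i else q
        x,a,b=ik(P,M,q0,w=.004)
        if a<4 and b<.03: sol.append((np.minimum(x-LO,HI-x).min(),x.round(2).tolist()))
    sol.sort(reverse=True); print(k,len(sol))
    for s_ in sol[:3]: print("   ",round(s_[0],2),s_[1])
E
```

```text
[ 3.469e+02  5.634e+02  3.448e+02  3.261e+02 -1.880e+01 -2.690e+01
 -4.000e-01]
graspA 8
    0.21 [0.11, 1.08, -1.09, 2.35, 2.19, 1.13, -2.12]
    0.21 [0.08, 1.05, -1.01, 2.35, 2.22, 1.07, -2.18]
    0.2 [-0.07, 0.93, -0.7, 2.36, 2.4, 0.88, -2.43]
graspB 11
    0.21 [0.17, 1.18, -1.25, 2.35, 2.12, 1.27, 1.14]
    0.2 [-0.04, 0.95, -0.77, 2.36, 2.36, 0.92, 0.77]
    0.2 [-0.06, 0.94, -0.73, 2.36, 2.38, 0.9, 0.73]
preA 9
    0.12 [0.16, 0.97, -1.25, 2.44, 2.03, 1.16, -2.11]
    0.11 [-0.01, 0.8, -0.84, 2.45, 2.26, 0.88, -2.38]
    0.06 [-0.94, 0.88, 0.81, 2.5, 3.78, 0.86, 2.32]
preB 7
    0.11 [0.01, 0.81, -0.88, 2.45, 2.23, 0.9, 0.79]
    0.09 [-0.26, 0.7, -0.42, 2.47, 2.58, 0.7, 0.41]
    0.07 [-0.69, 0.72, 0.3, 2.49, 3.29, 0.66, -0.33]
liftA 10
    0.27 [0.18, 0.84, -1.17, 2.29, 1.94, 0.94, -1.96]
    0.26 [0.1, 0.76, -0.99, 2.3, 2.01, 0.8, -2.06]
    0.26 [-0.03, 0.68, -0.74, 2.3, 2.14, 0.64, -2.22]
c1 4
    0.19 [-0.01, 0.78, 0.04, 2.37, 3.08, 0.62, 1.52]
    0.18 [-0.16, 0.81, 0.29, 2.38, 3.35, 0.65, 1.22]
    0.18 [-0.23, 0.84, 0.42, 2.38, 3.49, 0.69, 1.07]
near1 8
    0.09 [0.
[... 449 characters left out ...]
 -0.43, 2.23, 2.5, 0.59, 2.19]
c-1 9
    0.23 [0.68, 1.08, -1.23, 2.33, 2.09, 1.16, -0.4]
    0.22 [0.62, 0.99, -1.06, 2.34, 2.16, 1.02, -0.52]
    0.22 [0.61, 0.99, -1.06, 2.34, 2.16, 1.01, -0.52]
near-1 9
    0.09 [0.69, 1.11, -1.29, 2.47, 2.09, 1.27, -0.5]
    0.09 [0.63, 1.02, -1.13, 2.47, 2.17, 1.14, -0.6]
    0.09 [0.54, 0.92, -0.91, 2.47, 2.3, 1.0, -0.76]
c20-1 10
    0.51 [0.56, 0.86, -0.9, 2.05, 1.54, 0.68, 0.06]
    0.46 [0.45, 0.79, -0.68, 2.06, 1.52, 0.5, 0.05]
    0.33 [0.66, 0.97, -1.14, 2.05, 1.57, 0.9, 0.08]
far-1 11
    0.35 [0.58, 0.98, -0.99, 2.21, 2.13, 0.91, -0.44]
    0.35 [0.55, 0.95, -0.93, 2.21, 2.16, 0.86, -0.49]
    0.34 [0.46, 0.88, -0.74, 2.22, 2.26, 0.74, -0.65]
```

```bash
cat >> kin.py <<'E'
def sim(q,segs,n=12,w=.02):
    """segs: list of (P,Rot) world; interpolates linearly"""
    p,r=fk(q)
    for P,M in segs:
        M=M if isinstance(M,R) else R.from_matrix(M); dv=(r.inv()*M).as_rotvec() if not isinstance(M,tuple) else 0
        for k in range(1,n+1):
            q,a,b=ik(p+(np.array(P)-p)*k/n, r*R.from_rotvec(dv*k/n), q,w=w,mg=.02)
        print("sim",q.round(2),"err",round(a,1),round(b,3)); p,r=fk(q)
    return q
E
python3 - <<'E'
from kin import *
s=readout.observe(); q=s["q"]; p0,r0=s["eef_pos"],R.from_rotvec(s["tool_rot"])
YR=np.cross(ZR,XR); RBm=R.from_matrix(rot(-XR,-ZR))
side=FOOT+96*ZR-75*YR
for yaw in(1.2,2.0):
  r1=r0*R.from_rotvec([0,0,-yaw])
  print("yaw",yaw)
  q1=sim(q,[(p0+[20,0,0],r1),(side+[0,0,100],RBm),(side,RBm),(FOOT+96*ZR,RBm),(FOOT+96*ZR+[0,0,110],RBm),stir(SC+[0,0,80],np.deg2rad(173),LEAN,-1),stir(SC+[0,0,5],np.deg2rad(173),LEAN,-1)])
E
```

```text
yaw 1.2
sim [ 0.13  0.71 -1.03  1.64  0.66  1.16  0.49] err 0.0 0.0
sim [ 0.34  0.81 -1.1   2.28  2.01  0.78  1.28] err 0.0 0.0
sim [ 0.29  1.07 -1.06  2.34  2.25  1.    1.14] err 0.0 0.0
sim [ 0.11  1.09 -1.09  2.35  2.19  1.13  1.02] err 0.0 0.0
sim [ 0.18  0.82 -1.17  2.28  1.91  0.91  1.2 ] err 0.0 0.0
sim [ 0.77  0.98 -1.43  2.28  1.85  1.15 -0.22] err 0.0 0.0
sim [ 0.71  1.14 -1.34  2.33  2.04  1.25 -0.33] err 0.0 0.0
yaw 2.0
sim [ 0.2   0.79 -1.23  1.64  0.79  1.27  1.18] err 0.0 0.0
sim [ 0.4   0.9  -1.27  2.28  1.93  0.92  1.38] err 0.0 0.0
sim [ 0.34  1.14 -1.19  2.34  2.19  1.1   1.25] err 0.0 0.0
sim [ 0.16  1.15 -1.21  2.35  2.14  1.23  1.11] err 0.0 0.0
sim [ 0.24  0.9  -1.32  2.28  1.86  1.06  1.27] err 0.0 0.0
sim [ 0.78  1.   -1.45  2.28  1.85  1.17 -0.21] err 0.0 0.0
sim [ 0.72  1.15 -1.36  2.33  2.03  1.27 -0.32] err 0.0 0.0
```

Call:
apply_moves(
  plan=[
    [[0, 20, 0], [0, 0, -0.8], 60],
    [[0, 20, 0], [0, 0, -0.8], 60],
    [[0, 20, 0], [0, 0, -0.8], 60],
    [[0, 20, 0], [0, 0, -0.8], 60],
    [[0, 20, 0], [0, 0, -0.8], 60],
    [[0, 20, 0], [0, 0, -1.6], 60],
    [[0, 20, 0], [0, 0, -1.6], 60],
    [[0, 20, 0], [0, 0, -1.6], 60],
    [[0, 20, 0], [0, 0, -1.6], 60],
    [[0, 20, 0], [0, 0, -1.6], 60],
    [[0, 20, 0], [0, 0, -1.6], 60],
    [[0, 20, 0], [0, 0, -1.6], 60],
    [[0, 20, 0], [0, 0, -1.6], 60],
  ],
)

```text
time_s: 4.1
eef_pos: [536.6, 198.8, 298.2]
tool_rot: [-0.588, 3.069, -0.009]
contact_force: [0.3, -0.5, 0.5]
finger_gap: 59.9
finger_force: 0.0
```

```bash
python3 - <<'E'
from kin import *
s=readout.observe(); print(s["q"].round(2),s["eef_pos"].round(1),s["time_s"])
c=(s["eef_pos"],R.from_rotvec(s["tool_rot"]));setcmd(*c)
YR=np.cross(ZR,XR); RBm=rot(-XR,-ZR);side=FOOT+96*ZR-75*YR
step(c,side+[0,0,70],RBm)
E
```

```text
[ 0.16  0.75 -1.13  1.64  0.73  1.21  0.82] [536.6 198.8 298.2] 4.1
[[-5.0, -66.0, 120.0], [0.465, -0.463, -1.486]]
```

Call:
apply_moves(
  plan=[
    [[-2, -33, 30], [0.233, -0.231, -0.743], 60],
    [[-3, -45, 40], [0.233, -0.231, -0.743], 60],
    [[-3, -66, 50], [0.233, -0.231, -0.743], 60],
    [[-5, -66, 60], [0.233, -0.231, -0.743], 60],
    [[-5, -66, 70], [0.233, -0.231, -0.743], 60],
    [[-5, -66, 80], [0.233, -0.231, -0.743], 60],
    [[-5, -66, 100], [0.465, -0.463, -1.486], 60],
    [[-5, -66, 110], [0.465, -0.463, -1.486], 60],
    [[-5, -66, 120], [0.465, -0.463, -1.486], 60],
    [[-5, -66, 120], [0.465, -0.463, -1.486], 60],
    [[-5, -66, 120], [0.465, -0.463, -1.486], 60],
    [[-5, -66, 120], [0.465, -0.463, -1.486], 60],
    [[-5, -66, 120], [0.465, -0.463, -1.486], 60],
    [[-5, -66, 120], [0.465, -0.463, -1.486], 60],
    [[-5, -66, 120], [0.465, -0.463, -1.486], 60],
  ],
)

```text
time_s: 5.6
eef_pos: [568.6, 139.4, 179.6]
tool_rot: [-2.128, 1.494, -0.471]
contact_force: [0.6, -0.6, -0.4]
finger_gap: 60.2
finger_force: 0.0
```

```bash
python3 - <<'E'
from kin import *
adv([-5,-66,120],[0.465,-0.463,-1.486]); cmp()
c=cmd()
YR=np.cross(ZR,XR); RBm=rot(-XR,-ZR);side=FOOT+96*ZR-75*YR
step(c,side,RBm,1); step(c,FOOT+96*ZR,RBm,1); step(c,FOOT+96*ZR+[0,0,110],RBm,1)
E
```

```text
t 5.6 meas-cmd mm [0.9 0.4 0.7] rad [ 0.001 -0.001 -0.   ] q [ 0.32  0.88 -1.08  2.3   2.09  0.84  1.22] F [ 0.6 -0.6 -0.4] gap 60.2 0.0
[[0.4, 40.1, 57.7], [0.0, 0.0, 0.0]]
[[-74.6, 40.0, 57.8], [0.0, 0.0, 0.0]]
[[-74.7, -23.0, -32.4], [0.0, 0.0, 0.0]]
```

Call:
apply_moves(
  plan=[
    [[0, 20, 29], [0, 0, 0], 60],
    [[0, 40, 58], [0, 0, 0], 60],
    [[0, 40, 58], [0, 0, 0], 60],
    [[-20, 40, 58], [0, 0, 0], 60],
    [[-40, 40, 58], [0, 0, 0], 60],
    [[-60, 40, 58], [0, 0, 0], 60],
    [[-75, 40, 58], [0, 0, 0], 60],
    [[-75, 40, 58], [0, 0, 0], 60],
    [[-75, 40, 58], [0, 0, 0], 0],
    [[-75, 40, 58], [0, 0, 0], 0],
    [[-75, 40, 58], [0, 0, 0], 0],
    [[-75, 40, 58], [0, 0, 0], 0],
    [[-75, 40, 58], [0, 0, 0], 0],
    [[-75, 40, 58], [0, 0, 0], 0],
    [[-75, 40, 58], [0, 0, 0], 0],
  ],
)

```text
time_s: 7.1
eef_pos: [543.7, 209.6, 109.1]
tool_rot: [-2.129, 1.493, -0.472]
contact_force: [-0.4, -0.0, 1.2]
finger_gap: 9.6
finger_force: 30.0
```

```bash
python3 - <<'E'
from kin import *
adv([-75,40,58],[0,0,0]); cmp()
c=cmd(); step(c,c[0]+[0,0,100],c[1])
E
```

```text
t 7.1 meas-cmd mm [ 0.9 -0.2  0.6] rad [ 0.002 -0.001 -0.001] q [ 0.11  1.08 -1.08  2.35  2.19  1.12  1.02] F [-0.4 -0.   1.2] gap 9.6 30.0
[[-0.0, -57.0, -82.0], [0.0, 0.0, 0.0]]
```

```bash
python3 - <<'E'
from kin import *
c=cmd(); json.dump({"p":list(c[0]),"r":list(c[1].as_rotvec())},open("restcmd.json","w"))
q=readout.observe()["q"]; al=np.pi
up=(c[0]+[0,0,100],c[1])
def S(x,y,h,a=al): return stir(SC+[x,y,h],a,LEAN,-1)
e1=S(19,57,75); step(c,*up); step(c,*e1)
qq=sim(q,[up,e1,S(19,57,3),S(22,0,3),S(-4,14,30),S(-4,14,3),S(-4,-22,3)],n=6)
qq=sim(qq,[S(-52,18,30,np.deg2rad(210)),S(-52,18,3,np.deg2rad(210)),S(-42,0,3,np.deg2rad(210))],n=6)
E
```

```text
[[-0.0, -57.0, -82.0], [0.0, 0.0, 0.0]]
[[237.0, -36.0, -99.0], [0.162, 0.162, 1.848]]
sim [ 0.17  0.83 -1.15  2.29  1.94  0.92  1.17] err 0.0 0.0
sim [ 0.69  1.   -1.41  2.24  1.86  1.12 -0.15] err 0.0 0.0
sim [ 0.64  1.15 -1.34  2.29  2.04  1.21 -0.25] err 0.0 0.0
sim [ 0.77  1.15 -1.32  2.26  2.06  1.1  -0.13] err 0.0 0.0
sim [ 0.77  1.08 -1.37  2.33  2.01  1.13 -0.19] err 0.0 0.0
sim [ 0.75  1.14 -1.34  2.34  2.07  1.17 -0.22] err 0.0 0.0
sim [ 0.84  1.14 -1.33  2.32  2.08  1.1  -0.14] err 0.0 0.0
sim [ 1.01  1.01 -1.24  2.28  1.94  0.54  0.52] err 0.0 0.0
sim [ 1.    1.09 -1.24  2.29  2.02  0.61  0.48] err 0.0 0.0
sim [ 1.02  1.07 -1.2   2.25  1.98  0.54  0.56] err 0.0 0.0
```

Call:
apply_moves(
  plan=[
    [[0, -14, -20], [0, 0, 0], 0],
    [[0, -35, -50], [0, 0, 0], 0],
    [[0, -57, -82], [0, 0, 0], 0],
    [[0, -57, -82], [0, 0, 0], 0],
    [[30, -57, -99], [0.02, 0.02, 0.2], 0],
    [[60, -57, -105], [0.04, 0.04, 0.4], 0],
    [[90, -54, -105], [0.06, 0.06, 0.6], 0],
    [[120, -52, -105], [0.08, 0.08, 0.8], 0],
    [[150, -48, -105], [0.1, 0.1, 1.0], 0],
    [[180, -44, -104], [0.12, 0.12, 1.2], 0],
    [[200, -40, -103], [0.14, 0.14, 1.4], 0],
    [[220, -38, -101], [0.16, 0.16, 1.6], 0],
    [[237, -36, -99], [0.162, 0.162, 1.848], 0],
    [[237, -36, -99], [0.162, 0.162, 1.848], 0],
    [[237, -36, -99], [0.162, 0.162, 1.848], 0],
    [[237, -36, -99], [0.162, 0.162, 1.848], 0],
    [[237, -36, -99], [0.162, 0.162, 1.848], 0],
    [[237, -36, -99], [0.162, 0.162, 1.848], 0],
  ],
)

```text
time_s: 8.9
eef_pos: [597.8, -22.6, 209.2]
tool_rot: [-0.003, 2.532, 0.002]
contact_force: [0.2, -0.2, -0.8]
finger_gap: 9.8
finger_force: 30.0
```

```bash
python3 - <<'E'
from kin import *
adv([237,-36,-99],[0.162,0.162,1.848]); cmp(); c=cmd()
def S(x,y,h,a=np.pi): return stir(SC+[x,y,h],a,LEAN,-1)
for a in((19,57,30),(19,57,3),(20,40,3),(21,20,3),(22,0,3),(22,4,60)): step(c,*S(*a))
a=[grab(n,n+"2")["img"][:,:,::-1] for n in("scene","wrist")]
cv2.imwrite("pics/c2.png",np.hstack([cv2.resize(a[0][180:330,280:440],(400,375),interpolation=cv2.INTER_CUBIC),cv2.resize(a[1],(400,300))[:, :] if 0 else cv2.copyMakeBorder(cv2.resize(a[1],(400,300)),0,75,0,0,0)]))
E
```

```text
t 8.9 meas-cmd mm [ 0.3 -0.1 -1. ] rad [-0.002  0.001 -0.001] q [ 0.69  0.99 -1.39  2.24  1.87  1.09 -0.16] F [ 0.2 -0.2 -0.8] gap 9.8 30.0
[[26.0, 0.0, 36.0], [0.0, -0.0, 0.0]]
[[41.0, 0.0, 59.0], [0.0, -0.0, 0.0]]
[[40.0, -17.0, 59.0], [0.0, -0.0, 0.0]]
[[39.0, -37.0, 60.0], [0.0, -0.0, 0.0]]
[[39.0, -57.0, 60.0], [0.0, -0.0, 0.0]]
[[6.0, -53.0, 14.0], [0.0, -0.0, 0.0]]
```

View pics/c2.png

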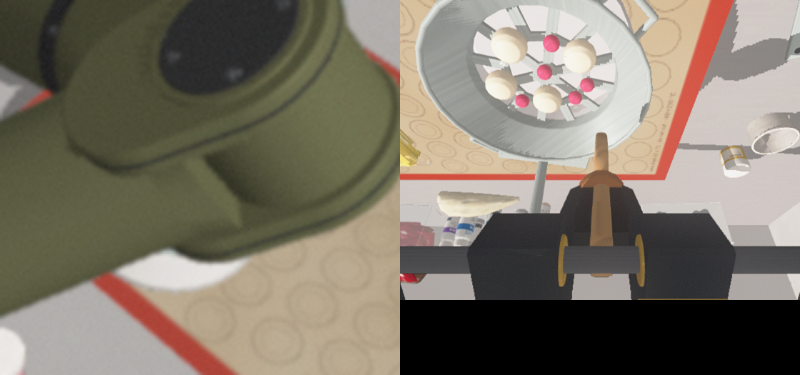

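Scene view blocked by the arm. The wrist view (right half) clearly shows all 5 pinks around (520–590, 43–102) and the 4 creams, so I'll detect pearls from the wrist camera by colour and depth.

```bash
cat > see.py <<'E'
from kin import *
def see(n="wrist",save=None):
    f=grab(n,save);w=cloud(f);h=cv2.cvtColor(np.ascontiguousarray(f["img"]),cv2.COLOR_RGB2HSV).astype(int)
    near=np.hypot(w[...,0]-SC[0],w[...,1]-SC[1])<108
    near&=(w[...,2]<95)
    pk=near&((h[...,0]>160)|(h[...,0]<3))&(h[...,1]>110)
    cr=near&(h[...,0]>10)&(h[...,0]<35)&(h[...,1]>25)&(h[...,1]<100)&(h[...,2]>150)&(w[...,2]>52)
    for nm,m,mn,zz in(("pink",pk,8,58),("cream",cr,60,63)):
        k,l,st,ce=cv2.connectedComponentsWithStats(m.astype(np.uint8))
        for i in range(1,k):
            if st[i,4]>=mn:
                z=np.nanmedian(w[l==i][:,2]); p=ray(f,*ce[i],z-2)-SC
                ang=np.rad2deg(np.arctan2(p[1],p[0]))
                print(nm,st[i,4],"px",ce[i].round(),"rel",p[:2].round(1),"z",(z-SC[2]).round(1),"r",np.hypot(p[0],p[1]).round(1),"ang",ang.round())
E
python3 -c "
from see import *
see()"
```

```text
pink 419 px [212.  60.] rel [-37.4  11.2] z 9.2 r 39.0 ang 163.0
pink 331 px [202. 101.] rel [-6.  -0.3] z 9.3 r 6.0 ang -177.0
pink 286 px [262. 119.] rel [10.4 41.8] z 9.0 r 43.0 ang 76.0
pink 255 px [245. 136.] rel [28.4 27.8] z 8.8 r 39.7 ang 44.0
pink 261 px [171. 141.] rel [ 33.1 -32. ] z 8.9 r 46.0 ang -44.0
cream 1230 px [159.  58.] rel [-41.6 -20.8] z 13.9 r 46.5 ang -153.0
cream 887 px [257.  71.] rel [-32.5  40.8] z 13.2 r 52.2 ang 129.0
cream 955 px [146. 114.] rel [  3.2 -42. ] z 13.2 r 42.2 ang -86.0
cream 778 px [210. 134.] rel [22.4  1.8] z 12.8 r 22.4 ang 5.0
```

Call:
apply_moves(
  plan=[
    [[13, 0, 18], [0, 0, 0], 0],
    [[26, 0, 36], [0, 0, 0], 0],
    [[34, 0, 48], [0, 0, 0], 0],
    [[41, 0, 59], [0, 0, 0], 0],
    [[41, 0, 59], [0, 0, 0], 0],
    [[41, -5, 59], [0, 0, 0], 0],
    [[41, -10, 59], [0, 0, 0], 0],
    [[40, -15, 59], [0, 0, 0], 0],
    [[40, -20, 59], [0, 0, 0], 0],
    [[40, -25, 59], [0, 0, 0], 0],
    [[40, -30, 60], [0, 0, 0], 0],
    [[39, -35, 60], [0, 0, 0], 0],
    [[39, -40, 60], [0, 0, 0], 0],
  ],
)

```text
time_s: 10.35
eef_pos: [601.0, -63.1, 138.9]
tool_rot: [-0.003, 2.53, 0.001]
contact_force: [1.1, 0.2, -0.8]
finger_gap: 9.7
finger_force: 30.0
```

```bash
python3 - <<'E'
from see import *
adv([39,-40,60],[0,0,0]); cmp(); see(save="w3")
E
```

```text
t 10.35 meas-cmd mm [ 1.  -0.7  0.3] rad [-0.001 -0.001 -0.001] q [ 0.73  1.13 -1.31  2.27  2.06  1.11 -0.18] F [ 1.1  0.2 -0.8] gap 9.7 30.0
pink 662 px [272. 129.] rel [-36.8  11.5] z 8.6 r 38.6 ang 163.0
pink 449 px [252. 169.] rel [-6.2 -0.9] z 9.0 r 6.3 ang -172.0
pink 151 px [265. 191.] rel [30.1  4.8] z -4.6 r 30.5 ang 9.0
pink 231 px [201. 210.] rel [ 33.8 -38.5] z 9.5 r 51.3 ang -49.0
cream 1712 px [206. 126.] rel [-43.  -22.2] z 13.2 r 48.4 ang -153.0
cream 1282 px [323. 138.] rel [-33.4  38.6] z 11.7 r 51.0 ang 131.0
cream 1339 px [183. 183.] rel [  2.5 -43.5] z 12.2 r 43.6 ang -87.0
cream 1108 px [236. 201.] rel [ 20.8 -12.9] z 11.7 r 24.5 ang -32.0
```

Call:
apply_moves(
  plan=[
    [[0, -5, 0], [0, 0, 0], 0],
    [[0, -10, 0], [0, 0, 0], 0],
    [[0, -15, 0], [0, 0, 0], 0],
    [[0, -20, 0], [0, 0, 0], 0],
    [[0, -24, 0], [0, 0, 0], 0],
    [[0, -24, 0], [0, 0, 0], 0],
  ],
)

```text
time_s: 11.0
eef_pos: [600.8, -87.5, 138.8]
tool_rot: [-0.001, 2.531, 0.0]
contact_force: [-0.0, 1.2, -0.9]
finger_gap: 9.6
finger_force: 30.0
```

```bash
python3 - <<'E'
from see import *
adv([0,-24,0],[0,0,0]); cmp(); see()
E
```

```text
t 11.0 meas-cmd mm [ 0.9 -1.   0.1] rad [-0.    -0.    -0.001] q [ 0.79  1.13 -1.3   2.26  2.07  1.07 -0.13] F [-0.   1.2 -0.9] gap 9.6 30.0
pink 659 px [317. 130.] rel [-36.7  11.2] z 8.6 r 38.4 ang 163.0
pink 32 px [312. 152.] rel [25.6 14.5] z -38.3 r 29.4 ang 30.0
pink 452 px [293. 170.] rel [-6.2 -0.9] z 8.9 r 6.2 ang -171.0
cream 1593 px [252. 125.] rel [-43.5 -23. ] z 12.9 r 49.2 ang -152.0
cream 1318 px [366. 139.] rel [-33.   37.5] z 11.4 r 50.0 ang 131.0
cream 2427 px [231. 190.] rel [  9.2 -39.6] z 11.9 r 40.7 ang -77.0
```

```bash
python3 - <<'E'
from kin import *
c=cmd(); a=np.deg2rad(215)
def S(x,y,h,a=a): return stir(SC+[x,y,h],a,LEAN,-1)
for w in((10,-6,40,np.pi),(8,-10,40),(6,-11,3),(-11,13,3),(-11,13,40),(-26,0,40),(-26,0,3),(-34,12,3)): print(w[:3],end=" ");step(c,*S(*w))
q=sim(readout.observe()["q"],[S(10,-6,40,np.pi),S(8,-10,40),S(6,-11,3),S(-11,13,3),S(-11,13,40),S(-26,0,40),S(-26,0,3),S(-34,12,3)],n=6)
E
```

```text
(10, -6, 40) [[-12.0, 1.0, -37.0], [0.0, -0.0, 0.0]]
(8, -10, 40) [[-16.0, -27.0, -34.0], [-0.35, -0.0, -0.5]]
(6, -11, 3) [[6.0, -28.0, -4.0], [-0.35, -0.0, -0.5]]
(-11, 13, 3) [[20.0, -4.0, -14.0], [-0.35, -0.0, -0.5]]
(-11, 13, 40) [[-1.0, -4.0, -45.0], [-0.35, -0.0, -0.5]]
(-26, 0, 40) [[11.0, -17.0, -53.0], [-0.35, -0.0, -0.5]]
(-26, 0, 3) [[33.0, -17.0, -23.0], [-0.35, -0.0, -0.5]]
(-34, 12, 3) [[39.0, -5.0, -27.0], [-0.35, -0.0, -0.5]]
sim [ 0.81  1.05 -1.34  2.27  1.98  1.03 -0.11] err 0.0 0.0
sim [ 1.03  1.05 -1.25  2.04  1.46  0.5   1.16] err 0.0 0.0
sim [ 1.02  1.12 -1.21  2.06  1.62  0.5   1.05] err 0.0 0.0
sim [ 1.01  1.13 -1.26  2.13  1.75  0.55  0.89] err 0.0 0.0
sim [ 1.02  1.05 -1.27  2.11  1.59  0.52  0.99] err 0.0 0.0
sim [ 1.06  1.04 -1.28  2.14  1.59  0.5   1.01] err 0.0 0.0
sim [ 1.05  1.13 -1.26  2.15  1.74  0.54  0.91] err 0.0 0.0
sim [ 1.04  1.13 -1.29  2.19  1.79  0.58  0.84] err 0.0 0.0
```

Call:
apply_moves(
  plan=[
    [[-6, 1, -18], [0, 0, 0], 0],
    [[-12, 1, -37], [0, 0, 0], 0],
    [[-16, -27, -34], [-0.35, 0, -0.5], 0],
    [[-16, -27, -34], [-0.35, 0, -0.5], 0],
    [[-16, -27, -34], [-0.35, 0, -0.5], 0],
    [[-16, -27, -34], [-0.35, 0, -0.5], 0],
    [[-16, -27, -34], [-0.35, 0, -0.5], 0],
    [[-16, -27, -34], [-0.35, 0, -0.5], 0],
    [[-9, -27, -24], [-0.35, 0, -0.5], 0],
    [[-2, -28, -14], [-0.35, 0, -0.5], 0],
    [[6, -28, -4], [-0.35, 0, -0.5], 0],
    [[6, -28, -4], [-0.35, 0, -0.5], 0],
    [[8, -24, -6], [-0.35, 0, -0.5], 0],
    [[10, -20, -7], [-0.35, 0, -0.5], 0],
    [[13, -16, -9], [-0.35, 0, -0.5], 0],
    [[15, -12, -11], [-0.35, 0, -0.5], 0],
    [[18, -8, -12], [-0.35, 0, -0.5], 0],
    [[20, -4, -14], [-0.35, 0, -0.5], 0],
    [[20, -4, -14], [-0.35, 0, -0.5], 0],
  ],
)

```text
time_s: 12.95
eef_pos: [576.1, -89.7, 139.3]
tool_rot: [-0.77, 2.429, 0.244]
contact_force: [0.5, -0.5, -0.9]
finger_gap: 9.9
finger_force: 30.0
```

```bash
python3 - <<'E'
from see import *
adv([20,-4,-14],[-.35,0,-.5]); cmp(); see(save="w5")
c=cmd(); a=np.deg2rad(215)
def S(x,y,h,a=a): return stir(SC+[x,y,h],a,LEAN,-1)
for w in((-11,13,35),(-26,0,35),(-26,0,3),(-34,12,3)): print(w[:3],end=" ");step(c,*S(*w))
E
```

```text
t 12.95 meas-cmd mm [0.6 0.8 0.6] rad [-0.002 -0.001 -0.003] q [ 0.98  1.08 -1.18  2.13  1.77  0.46  0.85] F [ 0.5 -0.5 -0.9] gap 9.9 30.0
pink 15 px [189. 131.] rel [ 18.2 -47.5] z -42.8 r 50.9 ang -69.0
pink 40 px [298. 147.] rel [-17.   24.1] z -39.8 r 29.5 ang 125.0
pink 58 px [277. 162.] rel [ 4.9 20.3] z -39.7 r 20.9 ang 77.0
pink 433 px [301. 172.] rel [-37.3   9.3] z 8.6 r 38.5 ang 166.0
cream 1370 px [254. 145.] rel [-42.8 -27.3] z 12.2 r 50.8 ang -148.0
cream 2237 px [188. 183.] rel [  7.4 -43.6] z 12.2 r 44.3 ang -80.0
cream 1662 px [322. 200.] rel [-29.4  31.9] z 14.6 r 43.4 ang 133.0
(-11, 13, 35) [[-18.0, 0.0, -26.0], [-0.0, -0.0, -0.0]]
(-26, 0, 35) [[-2.0, -2.0, -38.0], [-0.0, -0.0, -0.0]]
(-26, 0, 3) [[17.0, -2.0, -12.0], [-0.0, -0.0, -0.0]]
(-34, 12, 3) [[16.0, 12.0, -11.0], [-0.0, -0.0, -0.0]]
```

Call:
apply_moves(
  plan=[
    [[-9, 0, -13], [0, 0, 0], 0],
    [[-18, 0, -26], [0, 0, 0], 0],
    [[-10, -1, -32], [0, 0, 0], 0],
    [[-2, -2, -38], [0, 0, 0], 0],
    [[4, -2, -29], [0, 0, 0], 0],
    [[10, -2, -20], [0, 0, 0], 0],
    [[17, -2, -12], [0, 0, 0], 0],
    [[17, -2, -12], [0, 0, 0], 0],
    [[17, 2, -12], [0, 0, 0], 0],
    [[17, 6, -12], [0, 0, 0], 0],
    [[16, 9, -11], [0, 0, 0], 0],
    [[16, 12, -11], [0, 0, 0], 0],
    [[16, 12, -11], [0, 0, 0], 0],
  ],
)

```text
time_s: 14.3
eef_pos: [553.4, -91.4, 138.9]
tool_rot: [-0.77, 2.429, 0.243]
contact_force: [0.2, -0.3, -0.4]
finger_gap: 9.6
finger_force: 30.0
```

```bash
python3 - <<'E'
from see import *
adv([16,12,-11],[0,0,0]); cmp(); see(save="w6")
E
```

```text
t 14.3 meas-cmd mm [0.7 0.4 0.4] rad [-0.002 -0.001 -0.003] q [ 1.01  1.08 -1.2   2.19  1.83  0.49  0.79] F [ 0.2 -0.3 -0.4] gap 9.6 30.0
pink 28 px [313. 145.] rel [-49.3  28.5] z -38.0 r 56.9 ang 150.0
pink 86 px [176. 153.] rel [ 19.3 -48.3] z -40.9 r 52.0 ang -68.0
pink 160 px [281. 165.] rel [-16.7  22.6] z -39.3 r 28.1 ang 126.0
pink 73 px [258. 182.] rel [ 8.5 18.2] z -38.3 r 20.1 ang 65.0
cream 1218 px [231. 167.] rel [-43.  -31.2] z 11.5 r 53.1 ang -144.0
cream 1949 px [177. 203.] rel [  7.3 -43.6] z 11.7 r 44.3 ang -80.0
cream 1377 px [311. 218.] rel [-32.4  36.7] z 14.5 r 48.9 ang 131.0
```

Call:
apply_moves(
  plan=[
    [[-9, 0, -13], [0, 0, 0], 0],
    [[-18, 0, -26], [0, 0, 0], 0],
    [[-34, 0, -49], [0, 0, 0], 0],
    [[-48, 0, -69], [0, 0, 0], 0],
    [[-48, 0, -69], [0, 0, 0], 0],
  ],
)

```text
time_s: 14.85
eef_pos: [555.3, -91.8, 226.4]
tool_rot: [-0.769, 2.425, 0.238]
contact_force: [0.8, 0.0, -1.1]
finger_gap: 9.7
finger_force: 30.0
```

```bash
python3 - <<'E'
from see import *
adv([-48,0,-69],[0,0,0]); cmp(); see(save="w7"); print("top"); see("top",save="t7")
im=cv2.imread("pics/w7.png");cv2.imwrite("pics/v7.png",cv2.resize(im[60:260,130:390],(780,600),interpolation=cv2.INTER_CUBIC))
E
```

```text
t 14.85 meas-cmd mm [2.7 0.1 3.8] rad [ 0.003 -0.004 -0.004] q [ 1.03  0.86 -1.19  2.13  1.36  0.35  1.15] F [ 0.8  0.  -1.1] gap 9.7 30.0
pink 10 px [304.  72.] rel [-44.9  23.9] z -38.7 r 50.9 ang 152.0
pink 13 px [188.  84.] rel [ 23.1 -53.6] z -37.8 r 58.3 ang -67.0
cream 692 px [246.  78.] rel [-43.4 -29.4] z 13.4 r 52.4 ang -146.0
cream 1162 px [199. 115.] rel [  7.6 -42. ] z 12.3 r 42.7 ang -80.0
cream 474 px [314. 128.] rel [-34.3  40.6] z 11.1 r 53.1 ang 130.0
top
pink 11 px [310. 177.] rel [ 8.3 24.5] z -36.4 r 25.9 ang 71.0
pink 15 px [307. 198.] rel [-48.4  31.2] z -36.6 r 57.6 ang 147.0
cream 80 px [304. 189.] rel [-29.2  45.6] z 17.7 r 54.1 ang 123.0
```

View pics/v7.png

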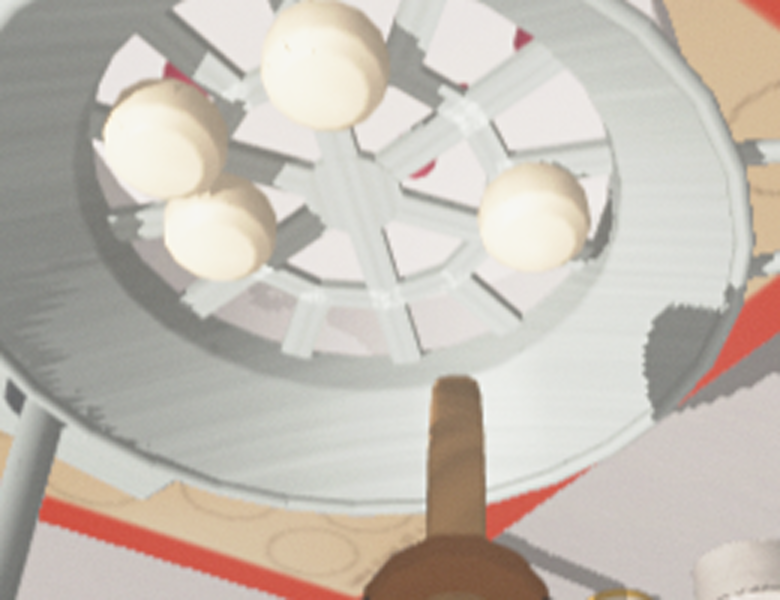

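The view shows no pink on the grate. The four creams are at (165,140), (220,230), (325,65) and (533,215), and the pinks show only below, through the holes. All five have been located at pan depth, so I'll return the paddle now.

```bash
python3 - <<'E'
from kin import *
d=json.load(open("restcmd.json"));P=np.array(d["p"]);M=R.from_rotvec(d["r"]); c=cmd()
cmp()
via=(c[0]+[-5,70,15],c[1]*R.from_rotvec([.15,0,-.2])) 
up=(P+[0,0,105],M)
step(c,*up)
q=sim(readout.observe()["q"],[up,(P,M)],n=12)
E
```

```text
t 14.95 meas-cmd mm [ 0.8 -0.8  0.1] rad [ 0.     0.    -0.002] q [ 1.03  0.87 -1.19  2.13  1.36  0.36  1.14] F [ 0.1  0.6 -0.7] gap 9.6 30.0
[[-130.0, 253.0, 102.0], [0.116, 0.116, -1.351]]
sim [ 0.17  0.81 -1.13  2.29  1.94  0.9   1.17] err 0.0 0.0
sim [ 0.1   1.07 -1.07  2.35  2.2   1.11  1.01] err 0.0 0.0
```

Call:
apply_moves(
  plan=[
    [[-13, 25, 10], [0.012, 0.012, -0.135], 0],
    [[-26, 51, 20], [0.023, 0.023, -0.27], 0],
    [[-39, 76, 31], [0.035, 0.035, -0.405], 0],
    [[-52, 101, 41], [0.046, 0.046, -0.54], 0],
    [[-65, 127, 51], [0.058, 0.058, -0.676], 0],
    [[-78, 152, 61], [0.07, 0.07, -0.811], 0],
    [[-91, 177, 71], [0.081, 0.081, -0.946], 0],
    [[-104, 202, 82], [0.093, 0.093, -1.081], 0],
    [[-117, 228, 92], [0.104, 0.104, -1.216], 0],
    [[-125, 242, 97], [0.11, 0.11, -1.29], 0],
    [[-130, 253, 102], [0.116, 0.116, -1.351], 0],
    [[-130, 253, 102], [0.116, 0.116, -1.351], 0],
    [[-130, 253, 102], [0.116, 0.116, -1.351], 0],
    [[-130, 253, 102], [0.116, 0.116, -1.351], 0],
  ],
)

```text
time_s: 16.35
eef_pos: [542.9, 208.2, 212.9]
tool_rot: [-2.13, 1.497, -0.471]
contact_force: [0.2, 0.7, -1.7]
finger_gap: 9.4
finger_force: 30.0
```

```bash
python3 - <<'E'
from kin import *
adv([-130,253,102],[.116,.116,-1.351]); cmp()
d=json.load(open("restcmd.json"));P=np.array(d["p"]);M=R.from_rotvec(d["r"]); c=cmd()
for h in(40,1): step(c,P+[0,0,h],M,1)
f=grab("wrist","w8"); w=cloud(f);im=f["img"].astype(int)
# paddle points in tool frame: check alignment
s=readout.observe();q=R.from_rotvec(s["tool_rot"]).inv().apply(w.reshape(-1,3)-s["eef_pos"]).reshape(w.shape)
m=(im[...,0]-im[...,2]>35)&(abs(q[...,0])<30)&(abs(q[...,1])<25)&(q[...,2]>-70)&(q[...,2]<110)
for a in range(-60,110,15):
    k=m&(q[...,2]>=a)&(q[...,2]<a+15)
    if k.sum()>5: print(a,k.sum(),np.percentile(q[k],[3,50,97],axis=0)[:,:2].round(1).tolist())
E
```

```text
t 16.35 meas-cmd mm [ 0.3 -1.7 -0.6] rad [-0.001 -0.     0.   ] q [ 0.14  0.78 -1.06  2.29  1.96  0.84  1.14] F [ 0.2  0.7 -1.7] gap 9.4 30.0
[[0.2, 37.3, 53.3], [-0.0, -0.001, 0.0]]
[[0.2, 59.7, 85.3], [-0.0, -0.001, 0.0]]
-60 699 [[-4.0, -4.8], [8.7, -0.4], [9.9, 4.0]]
-45 734 [[6.9, -5.1], [9.2, -0.3], [10.1, 4.2]]
-30 550 [[7.0, -5.1], [9.4, -0.3], [10.2, 4.2]]
-15 418 [[7.6, -5.3], [9.6, -0.7], [10.3, 4.1]]
0 1141 [[8.1, -12.2], [12.1, -0.2], [16.2, 11.2]]
15 398 [[11.1, -5.1], [15.1, -0.2], [19.0, 4.3]]
30 322 [[18.0, -4.9], [21.5, -0.2], [23.5, 4.4]]
45 139 [[22.1, -5.0], [23.4, -0.7], [23.9, 4.3]]
60 106 [[22.4, -4.7], [23.6, -0.1], [24.0, 4.1]]
75 9 [[23.0, -3.3], [23.1, -0.1], [23.3, 2.7]]
```

Call:
apply_moves(
  plan=[
    [[-0.5, 19, 27], [0, -0.012, 0], 0],
    [[-0.5, 37, 53], [0, -0.012, 0], 0],
    [[-0.5, 41, 59], [0, -0.012, 0], 0],
    [[-0.5, 45, 64], [0, -0.012, 0], 0],
    [[-0.5, 49, 69], [0, -0.012, 0], 0],
    [[-0.5, 52, 74], [0, -0.012, 0], 0],
    [[-0.5, 55, 78], [0, -0.012, 0], 0],
    [[-0.5, 57, 82], [0, -0.012, 0], 0],
    [[-0.5, 59, 84], [0, -0.012, 0], 0],
    [[-0.5, 60, 85], [0, -0.012, 0], 0],
    [[-0.5, 60, 85], [0, -0.012, 0], 0],
    [[-0.5, 60, 85], [0, -0.012, 0], 0],
  ],
)

```text
time_s: 17.6
eef_pos: [542.8, 210.2, 110.1]
tool_rot: [-2.129, 1.486, -0.459]
contact_force: [0.8, 0.9, -0.7]
finger_gap: 10.1
finger_force: 30.0
```

```bash
python3 - <<'E'
from kin import *
adv([-.5,60,85],[0,-.012,0]); cmp()
d=json.load(open("restcmd.json"));c=cmd();print(c[0]-np.array(d["p"]))
E
```

```text
t 17.6 meas-cmd mm [ 0.7 -0.   0.6] rad [ 0.001 -0.001 -0.002] q [ 0.09  1.05 -1.02  2.35  2.23  1.06  0.98] F [ 0.8  0.9 -0.7] gap 10.1 30.0
[-0.63220915  0.50542935  1.02281096]
```

Call:
apply_moves(
  plan=[
    [[0, 0, 0], [0, 0, 0], 16],
    [[0, 0, 0], [0, 0, 0], 22],
    [[0, 0, 0], [0, 0, 0], 40],
    [[0, 0, 0], [0, 0, 0], 60],
    [[0, 0, 0], [0, 0, 0], 60],
    [[0, 0, 0], [0, 0, 0], 60],
    [[0, 0, 0], [0, 0, 0], 60],
    [[15, 0, 0], [0, 0, 0], 60],
    [[35, 0, 0], [0, 0, 0], 60],
    [[55, 0, 0], [0, 0, 0], 60],
    [[80, 0, 0], [0, 0, 0], 60],
    [[85, -20, -29], [0, 0, 0], 60],
    [[85, -40, -58], [0, 0, 0], 60],
    [[85, -60, -87], [0, 0, 0], 60],
    [[85, -60, -87], [0, 0, 0], 60],
    [[85, -60, -87], [0, 0, 0], 60],
  ],
)

```text
time_s: 19.2
eef_pos: [571.9, 128.8, 215.4]
tool_rot: [-2.129, 1.486, -0.461]
contact_force: [-0.1, -0.7, 0.6]
finger_gap: 59.7
finger_force: 0.0
```

```bash
python3 - <<'E'
from see import *
adv([85,-60,-87],[0,0,0]); cmp()
f=grab("top","t9");w=cloud(f);im=f["img"].astype(int)
f0=dict(np.load("pics/top0.npz"));w0=cloud(f0);im0=f0["img"].astype(int)
for W,I in((w0,im0),(w,im)):
    br=(I[...,0]-I[...,2]>35)&(np.hypot(W[...,0]-560,W[...,1]-215)<90)&(W[...,2]>10);P=W[br];c=P.mean(0);vt=np.linalg.svd(P-c,full_matrices=False)[2];print(len(P),c.round(1),vt[0].round(3))
cv2.imwrite("pics/v9.png",np.hstack([cv2.resize(im[150:240,160:280].astype(np.uint8)[:,:,::-1],(400,300)),cv2.resize(im0[150:240,160:280].astype(np.uint8)[:,:,::-1],(400,300))]))
E
```

```text
t 19.2 meas-cmd mm [ 0.7 -0.5  1.1] rad [ 0.002  0.    -0.002] q [ 0.33  0.75 -0.99  2.27  2.06  0.65  1.24] F [-0.1 -0.7  0.6] gap 59.7 0.0
380 [556.9 214.3  95.7] [-0.543 -0.2    0.816]
392 [557.6 214.   99.6] [-0.307 -0.27   0.913]
```

View pics/v9.png

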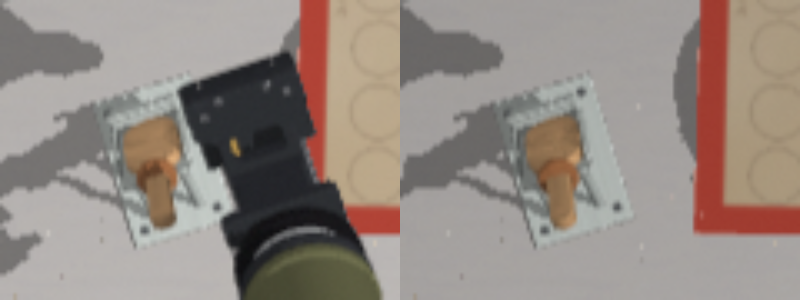

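The paddle (left, now) lies on its rest just as in the starting view (right), with its head at about (150,140), and the gripper is clear of it.

```bash
python3 -c "
from cell import finish_job
print(finish_job())"
```

```text
the job is handed in; nothing more can be done
None
```

The job is handed in, with no verdict returned: all five pink pearls were seen down in the pan (never all in one picture), the four cream ones are still on the sieve floor, and the paddle is back on its rest and released, at about 19 s of the 72 s allowed.

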